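# Make up a button and enamel sample set

## Task

Make up the client's sample set: set each of the three big coat buttons face up in the middle of the display pad that has its colours (same face colour, same metal), and pull the bottom green enamel swatch plate out of the front of the dispenser and lay it flat and squarely inside the brass outline on the grey tray. Leave the other swatch plates in the dispenser, and set things down rather than dropping them.

Things in the scene. Friction and masses are not known exactly. Their poses are not given: they have to be found in the camera images.
- black_gold_button (a point): loose round coat button: black face, gold beaded rim, gold side and gold flower in the middle of the face; 38 mm across, 14 mm thick (the flower stands 3 mm higher), about 30 g, lying flat on the table face up. The point is its centre, 7 mm above its underside; z points out of the face.
- black_silver_button (a point): loose round coat button: black face, silver beaded rim, silver side and silver flower in the middle of the face; 38 mm across, 14 mm thick (the flower stands 3 mm higher), about 30 g, lying flat on the table face up. The point is its centre, 7 mm above its underside; z points out of the face.
- white_gold_button (a point): loose round coat button: white face, gold beaded rim, gold side and gold flower in the middle of the face; 38 mm across, 14 mm thick (the flower stands 3 mm higher), about 30 g, lying flat on the table face up. The point is its centre, 7 mm above its underside; z points out of the face.
- black_gold_pad (a point): fixed round display pad: flat black disc with a flat gold ring round it, 74 mm across, its top 5 mm above the table. The point is the centre of its flat top; z up.
- black_silver_pad (a point): fixed round display pad: flat black disc with a flat silver ring round it, 74 mm across, its top 5 mm above the table. The point is the centre of its flat top; z up.
- white_gold_pad (a point): fixed round display pad: flat white disc with a flat gold ring round it, 74 mm across, its top 5 mm above the table. The point is the centre of its flat top; z up.
- swatch_center (a point): dark green enamelled metal swatch plate, 130 x 46 x 8 mm, about 120 g, the bottom one of three in the dispenser, underside 20 mm above the table. Its front end sticks out of the dispenser by about 44 to 48 mm, overhanging freely. The point is its centre, half-way up; x along its length towards the back of the dispenser (the free end is at x = -65 mm), z up.
- swatch_top_center (a point): the top one of three equal swatch plates (130 x 46 x 8 mm) in the dispenser, seen through its open top. It belongs in the dispenser and sinks 8 mm when the bottom plate is pulled out. The point is its centre, x and z as for the bottom plate.
- dispenser: fixed wooden gravity-fed dispenser, 142 x 61 mm, 58 mm tall, open on top, holding three swatch plates flat on one another. A slot under its front wall, 20 to 31 mm above the table, lets only the bottom plate slide out level towards -x (the front, outer face at x = -71 mm, roughly facing the robot); the plates above drop by themselves. 1.5 mm play at each side. Origin: centre of underside.
- tray_top (a point): fixed flat grey rectangular tray board, 170 x 86 mm, 5 mm thick, with a thin brass rectangle (inner 138 x 55 mm) drawn on it as the outline for one swatch plate. The point is the centre of its flat top, 5 mm above the table; x along its length, z up.
Mind the look-alikes: they are no part of the job. What is shaped like the part that bears white_gold_button but purple is not meant.

How it is judged:
By the outcome, as a careful person would: the job done as asked, in the order asked, and still so for the second after the job is handed in, with the robot touching nothing.
It also fails if it takes over 112 s, if anything falls off the work surface, if the arm or the gripper's body presses on something with over 40 N, if the wrist force passes 120 N, or if a joint passes its speed limit or range.

## Robot

A 6-joint arm with a two-finger parallel gripper is mounted at the origin on the work surface. World frame = base frame: x ahead of the robot, y to its left, z up, the work surface at z = 0. Lengths are in mm, angles in rad, forces in N, time in s.
With the tool pointing down it reaches from about 350 to 975 mm from the base axis. Payload 7.1 kg.
Tool frame: the origin (TCP) lies at the very end of the fingers, on their centre line; the grasp point (between the pads) lies 19 mm behind it; z points along the fingers, y is the direction in which the jaws open and shut (so a half turn about z gives the same grasp; the last joint's range is limited). The gripper opens to 88 mm and grips with 3 to 60 N. Pads are 20 mm wide; open, the fingers measure 115 mm over their backs; the gripper's body (75 mm by 178 mm) begins 61 mm behind the grasp point.
Start: joints at [-1.363, 0.423, 1.63, -0, 1.089, -0.019], TCP at [140.557, -608.973, 222.675] pointing down, gripper open.
Joint ranges: [-3, 3], [-0.9, 2.11], [0.09, 2.58], [-1.31, 4.45], [0.11, 2.69], [-2.54, 2.54]. Speed limits (rad/s): [2.39, 2.39, 3.01, 3.14, 3.14, 3.14].

## Interface

Orientations are given as a rotation vector (axis times angle).
In Python, from workcell import * gives the robot as it stands.
- The arm moves only by the tool play_rows, never from a script. Its argument "plan" is text: rows parted by semicolons, each of 7 numbers parted by spaces: the finger opening in cm, from 0 to 8.78, then the shift along the tool's x, y, z in cm, then the turn, a rotation vector about the tool's x, y, z in degrees. A call has 1 to 20 rows; each row shifts and turns the commanded pose from where the row before left it, along the tool's axes as they then stand; what a row does not reach is not made up. A row lasts 1/8 s, in which the tool goes at most 62.5 mm and 10.7 degrees, less where a joint would pass 70% of its speed; a pose out of reach is approached as far as the arm can. A call is refused whole if a number of a shift passes 6.25 or a number of a turn 10.7, either way. A call with a gripper value outside its range is refused whole. The fingers move at their own pace and stop on an object; the grip force is fixed at half the most. Time passes only in rows, so rows that do not move let the fingers close. It gives the time, the measured TCP pose, the force and the opening at its end, in the units of the state.
- get_obs(): the state, without advancing time (a new reading comes with each control period).
- get_image(name): name is "scene" or "top" or "wrist"; returns a dict with "pixels" (420x560x3 uint8, red, green, blue), "range_z" (420x560 float32, mm along the optical axis (not along the pixel's ray), 0 where there is no reading), "fx", "fy", "cx", "cy" (pixels), "eye" and "attitude" of the camera in the world. Camera axes: x right, y down, z forward; pixel columns grow to the right and rows downward; lengths in mm; the calibration is good to about 2 mm. A picture is of the moment at which its call begins.
- close_job(): hands the job in, once; it reports no verdict.
The state is a dict: "t": time; "qpos": joint angles; "qvel": joint speeds; "joint_torque": joint torques, N m; "ee_pos": TCP position; "orientation": TCP orientation; "ft_force": force on the tool from outside, world axes, zero at the start; "moment": the same for the moment, N m; "width": finger opening in mm.
Only numpy, scipy, OpenCV 4.12 (cv2) and the standard library are available. Lean on these libraries where they do the work, as an engineer would, in place of code of your own. Each camera call takes 0.05 s, during which the arm holds its last target. There are 200 camera calls.

## Working session

There is one attempt and no reset: what is moved stays moved. The work goes in short steps, Python scripts to look and compute and a tool call to move; the robot and the scene stay as the last step left them, time stands still between calls to the robot, and variables do not carry over. Pictures are saved under pics/ and viewed, about 12 in all and at most 16, crops included, and the job is handed in when it is done.

Besides the shell and the picture viewer there is one more tool, called after "Emit:" in YAML: its name, and indented under it one key for each argument. play_rows: Moves the arm, as the interface text tells. Its arguments: {"type":"object","properties":{"plan":{"type":"string"}},"required":["plan"]}

```bash
mkdir -p pics; ls; python3 - <<'E'
from workcell import *
import cv2,numpy as np
o=get_obs();print({k:np.round(v,3) for k,v in o.items()})
for n in("top","scene"):
    i=get_image(n);cv2.imwrite(f"pics/{n}0.png",i["pixels"][:,:,::-1]);np.savez(f"{n}0.npz",**i)
    print(n,i["fx"],i["fy"],i["cx"],i["cy"],i["eye"],i["attitude"])
E
```

```text
pics
{'t': np.float64(0.0), 'qpos': array([-1.363,  0.424,  1.631,  0.   ,  1.089, -0.019]), 'qvel': array([ 0.001,  0.002, -0.002,  0.   ,  0.001,  0.001]), 'joint_torque': array([-0.0000e+00, -5.4463e+01, -2.7367e+01,  6.4000e-02,  2.3000e-02,
       -0.0000e+00]), 'ee_pos': array([ 140.463, -608.462,  221.929]), 'orientation': array([-3.12 , -0.355,  0.   ]), 'ft_force': array([ 0.489,  0.703, -0.197]), 'moment': array([-0.012,  0.029, -0.001]), 'width': np.float64(87.902)}
top 401.78847160434765 401.78847160434765 284.10792641590695 216.17383792294447 [365.18103184 -11.77160013 832.81946142] [-2.09465415  2.13607859 -0.20779628]
scene 390.20666791917233 390.20666791917233 279.4789879363952 214.10191743193624 [1241.47760193  -17.73833152  559.53699363] [-1.65272207 -1.62939137  0.85858685]
```

View pics/top0.png

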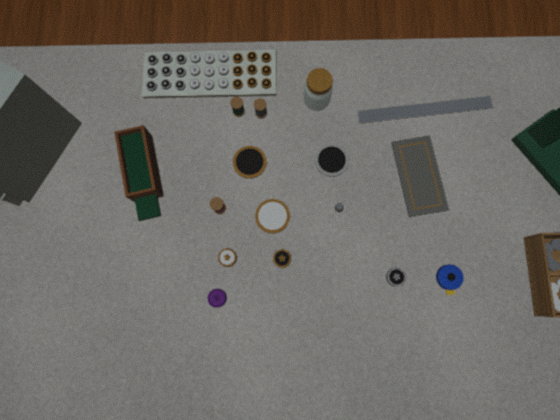

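View pics/scene0.png

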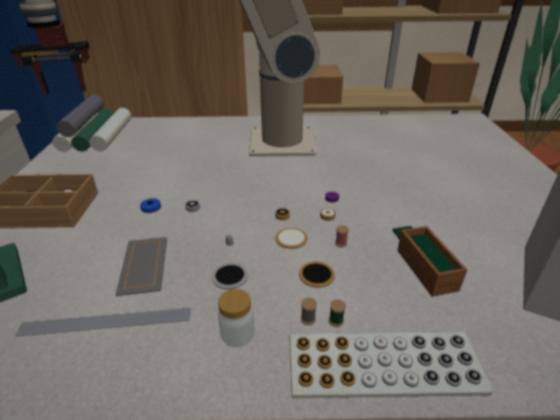

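The top view shows these, with robot-side at the bottom:
- Loose buttons: white-gold (228,257), black-gold (282,258), black-silver (397,277).
- Look-alikes: purple button (217,298), blue disc (450,277), and the card of small buttons.
- Pads: black-gold (249,161), black-silver (332,160), white-gold (272,216).
- Dispenser (138,165), with the green plate end at (148,206), and the tray (419,176).

Next I'll measure them and take a close crop to check.

```bash
cat > h.py <<'E'
import numpy as np,cv2
from scipy.spatial.transform import Rotation as R
def load(n): return dict(np.load(n))
def ray(i,u,v):
    d=R.from_rotvec(i["attitude"]).apply([(u-i["cx"])/i["fx"],(v-i["cy"])/i["fy"],1.]); return d
def plane(i,u,v,z):
    d=ray(i,u,v); return i["eye"]+d*(z-i["eye"][2])/d[2]
def dep(i,u,v):
    d=ray(i,u,v); return i["eye"]+d*i["range_z"][int(round(v)),int(round(u))]
def proj(i,p):
    c=R.from_rotvec(i["attitude"]).inv().apply(np.asarray(p)-i["eye"]); return np.array([i["fx"]*c[0]/c[2]+i["cx"],i["fy"]*c[1]/c[2]+i["cy"]])
def bgr(i): return np.ascontiguousarray(i["pixels"][:,:,::-1])
def heightmap(i):
    v,u=np.mgrid[:420,:560]; d=np.stack([(u-i["cx"])/i["fx"],(v-i["cy"])/i["fy"],np.ones(u.shape)],-1)
    return (d*i["range_z"][...,None]).reshape(-1,3)@R.from_rotvec(i["attitude"]).as_matrix().T+i["eye"]
E
python3 - <<'E'
from h import *
t=load("top0.npz");s=load("scene0.npz")
for n,uv in dict(wg=(228,257),bg=(282,258),bs=(397,277),pur=(217,298),Pbg=(249,161),Pbs=(332,160),Pwg=(272,216),tray=(419,176),disp=(138,165),plate=(148,208),grey=(30,140),table=(300,330),card=(215,72)).items(): print(n,plane(t,*uv,5).round(0),dep(t,*uv).round(1))
H=heightmap(t).reshape(420,560,3)
# height blobs
m=((H[...,2]>9)&(t["range_z"]>0)).astype(np.uint8)
nc,l,st,c=cv2.connectedComponentsWithStats(m)
for k in range(1,nc):
    if st[k,4]>25: print(st[k],c[k].round(1),H[l==k].mean(0).round(1),H[l==k][:,2].max().round(1))
b=bgr(t)
cr=np.hstack([cv2.resize(b[110:310,195:345],None,fx=2.6,fy=2.6,interpolation=3),cv2.resize(b[110:310,375:435],None,fx=2.6,fy=2.6,interpolation=3),cv2.resize(b[110:310,110:170],None,fx=2.6,fy=2.6,interpolation=3)])
cv2.imwrite("pics/crop1.png",cv2.convertScaleAbs(cr,alpha=1.6));print(cr.shape)
E
```

```text
wg [449. 106.   5.] [447.4 104.8  16.2]
bg [444.  -5.   5.] [443.4  -4.9  14. ]
bs [ 401. -238.    5.] [ 400.5 -235.    17. ]
pur [366. 128.   5.] [366.1 126.1  16.1]
Pbg [655.  63.   5.] [654.4  62.5   7.4]
Pbs [ 654. -117.    5.] [ 653.3 -116.5    6.5]
Pwg [533.  15.   5.] [532.5  14.5   7.2]
tray [ 614. -301.    5.] [ 613.5 -300.8    6.4]
disp [651. 303.   5.] [638.1 288.4  42.7]
plate [555. 277.   5.] [550.3 268.8  27.1]
grey [714. 543.   5.] [673.3 478.9 100.6]
table [301. -38.   5.] [300.1 -38.2  -1.1]
card [869. 139.   5.] [863.9 138.   12.8]
[ 142   50  135   47 5910] [209.7  73.1] [860.5 149.6  14.7] 25.7
[   0   62   80  144 7002] [ 28.1 134. ] [679.4 476.5 108.5] 203.3
[304  68  29  43 986] [318.4  88.9] [787.5 -87.1  66.1] 88.9
[230  97  14  19 191] [237.2 105.3] [770.1  85.   36. ] 45.4
[254  98  13  19 193] [260.4 107.1] [765.1  35.4  35.6] 46.0
[ 513  108   47   84 2071] [543.6 145.1] [ 664.6 -553.4   39.4] 126.2
[ 115  125   48   96 3069] [139.6 170.5] [626.4 284.4  42.9] 62.2
[210 197  15  16 181] [217.2 204.7] [551.7 124.4  38.3] 45.8
[336 203   8   9  56] [339.4 207. ] [ 546.4 -126.    18.7] 24.5
[ 526  233   34   85 2124] [544.4 273.2] [ 402.3 -520.5   33.5] 63.1
[218 248  19  19 269] [227.1 257.5] [446.6 106.8  14.3] 19.1
[273 250  19  18 267] [282.1 258.4] [442.6  -5.2  14. ] 18.9
[437 265  27  26 536] [450.2 277.1] [ 398.4 -342.    15.8] 21.3
[387 268  19  19 286] [396.2 276.8] [ 401.  -234.3   13.9] 17.7
[208 289  19  19 285] [216.8 297.9] [366.3 126.8  14.1] 19.3
(520, 702, 3)
```

View pics/crop1.png

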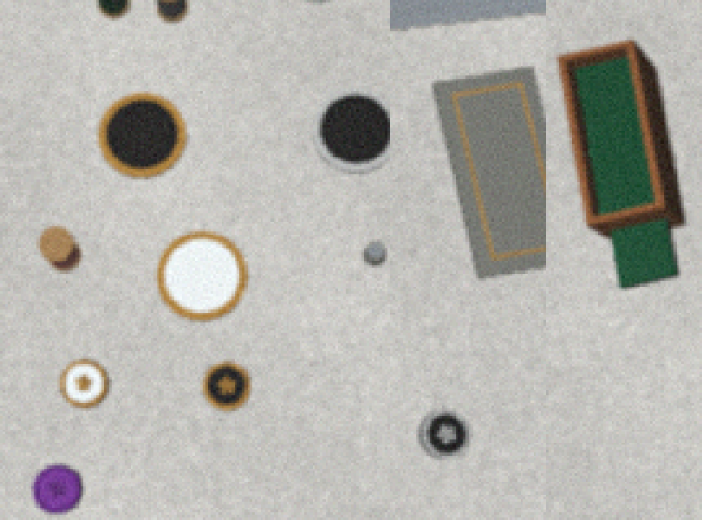

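The crop confirms the choice: white face with gold rim at top-view (228,257), black-gold at (282,258), black-silver at (397,277). The purple button is a decoy. Now precise centres and yaws.

```bash
cat > meas.py <<'E'
from h import *
t=load("top0.npz");s=load("scene0.npz");H=heightmap(t).reshape(420,560,3)
b=bgr(t).astype(int);B,G,Rr=b[...,0],b[...,1],b[...,2]
def circ(i,mask,u,v,r,z):
    m=np.zeros(mask.shape,np.uint8);cv2.circle(m,(int(u),int(v)),r,1,-1);m&=mask.astype(np.uint8)
    c=max(cv2.findContours(m,0,1)[0],key=cv2.contourArea);c=cv2.convexHull(c)
    P=np.array([plane(i,*p[0],z)[:2] for p in c],np.float32)
    e=cv2.fitEllipse(P) ;return np.round(e[0],1),np.round(e[1],1)
for i,L in((t,dict(wg=(228,257),bg=(282,258),bs=(397,277))),(s,dict(wg=(328,214),bg=(283,214),bs=(192,206)))):
    g=cv2.GaussianBlur(bgr(i),(3,3),0);hsv=cv2.cvtColor(g,cv2.COLOR_BGR2HSV)
    Hh=heightmap(i).reshape(420,560,3)
    for n,(u,v) in L.items(): print(n,circ(i,Hh[...,2]>(8 if i is t else 7),u,v,16,12))
hsv=cv2.cvtColor(cv2.GaussianBlur(bgr(t),(3,3),0),cv2.COLOR_BGR2HSV)
for n,u,v in(("Pbg",249,161),("Pbs",332,160)): print(n,circ(t,hsv[...,2]<90,u,v,22,5))
print("Pwg",circ(t,hsv[...,1]>70,272,216,24,5)); print("Pbg ring",circ(t,(hsv[...,1]>70)|(hsv[...,2]<90),249,161,24,5))
def rect(mask,z):
    c=max(cv2.findContours(mask.astype(np.uint8),0,1)[0],key=cv2.contourArea)
    P=np.array([plane(t,*p[0],z)[:2] for p in c],np.float32);r=cv2.minAreaRect(P);return np.round(r[0],1),np.round(r[1],1),round(r[2],1),np.round(cv2.boxPoints(r),1).tolist()
v,u=np.mgrid[:420,:560]
gr=(hsv[...,0]>60)&(hsv[...,0]<90)&(hsv[...,1]>100)&(u<200)&(u>100)
print("top plate",rect(gr&(v<197)&(H[...,2]>38),44),"front",rect(gr&(v>190)&(H[...,2]<34)&(H[...,2]>20),28))
print("wall",rect((H[...,2]>54)&(u>100)&(u<200)&(v>110),58))
br=(hsv[...,1]>60)&(hsv[...,0]<35)&(u>380)&(u<460)&(v>130)&(v<220);print("brass",rect(br,5))
tm=(hsv[...,2]<125)&(u>380)&(u<460)&(v>130)&(v<225);print("tray",rect(tm|br,5))
E
python3 meas.py
```

```text
wg (array([447.2, 107.1]), array([37.3, 37.6]))
bg (array([442.9,  -5. ]), array([36.8, 37.8]))
bs (array([ 401.1, -234.9]), array([37.2, 38.2]))
wg (array([453.3, 105.2]), array([39.8, 45. ]))
bg (array([448.2,  -6.5]), array([37.2, 46.1]))
bs (array([ 405.9, -235.9]), array([39.1, 44. ]))
Pbg (array([655.2,  62.4]), array([61.3, 62.6]))
Pbs (array([ 655.9, -115.5]), array([60.7, 61.2]))
Pwg (array([533.8,  14.4]), array([72.4, 73.2]))
Pbg ring (array([654.2,  62.3]), array([72.5, 73.5]))
top plate (array([646.3, 293.8]), array([121.6,  40.2]), 12.5, [[582.5, 300.20001220703125], [591.2000122070312, 261.0], [710.0, 287.29998779296875], [701.2999877929688, 326.5]]) front (array([553.1, 270.9]), array([44.4, 43.3]), 12.3, [[526.7999877929688, 287.29998779296875], [536.0, 245.0], [579.4000244140625, 254.39999389648438], [570.2000122070312, 296.70001220703125]])
wall (array([643. , 289.5]), array([143.9,  62.5]), 12.6, [[565.9000244140625, 304.20001220703125], [579.5999755859375, 243.3000030517578], [720.0, 274.79998779296875], [706.2999877929688, 335.70001220703125]])
brass (array([ 617.1, -302.7]), array([146.1,  62.6]), 8.6, [[540.0999755859375, -282.70001220703125], [549.5, -344.6000061035156], [694.0, -322.70001220703125], [684.5999755859375, -260.8999938964844]])
tray (array([ 613.1, -297.8]), array([165.1, 207.2]), 88.8, [[507.79998779296875, -378.1000061035156], [714.9000244140625, -382.5], [718.4000244140625, -217.5], [511.29998779296875, -213.10000610351562]])
```

```bash
cat > go.py <<'E'
import sys;from h import *;from workcell import get_obs
# usage: go.py x y z yawdeg ; prints shift in tool axes (cm) and turn about tool z (deg)
o=get_obs();T=R.from_rotvec(o["orientation"]);p=np.array(o["ee_pos"]);a=[float(x) for x in sys.argv[1:]]
ax=T.as_matrix();print("t",o["t"],"pos",p.round(1),"yaw",np.degrees(np.arctan2(ax[1,0],ax[0,0])).round(2),"zt",ax[:,2].round(4),"F",np.round(o["ft_force"],1),"w",np.round(o["width"],1))
if a:
    for k in range(0,len(a),4):
        g=R.from_euler("z",a[k+3],degrees=True)*R.from_euler("x",180,degrees=True)
        print("shift cm",(T.inv().apply(np.array(a[k:k+3])-p)/10).round(2),"turn",np.degrees((T.inv()*g).as_rotvec()).round(2)); T=g;p=np.array(a[k:k+3])
E
python3 go.py 401 -235 150 13
```

```text
t 0.1 pos [ 140.5 -608.5  222. ] yaw 12.99 zt [-3.0e-04  1.3e-03 -1.0e+00] F [ 0.4 -0.3 -0.2] w 87.9
shift cm [ 33.78 -30.53   7.24] turn [-0.08 -0.   -0.01]
```

Emit:
play_rows:
  plan: "8.78 1.38 -1.23 0.2 0 0 0;8.78 3.6 -3.3 0.8 0 0 0;8.78 3.6 -3.3 0.8 0 0 0;8.78 3.6 -3.3 0.8 0 0 0;8.78 3.6 -3.2 0.8 0 0 0;8.78 3.6 -3.2 0.8 0 0 0;8.78 3.6 -3.2 0.8 0 0 0;8.78 3.6 -3.2 0.8 0 0 0;8.78 3.6 -3.2 0.8 0 0 0;8.78 2.2 -2.2 0.4 0 0 0;8.78 1 -1.2 0.3 0 0 0;8.78 0 0 0 0 0 0;8.78 0 0 0 0 0 0"

```text
t: 1.72
ee_pos: [396.8, -237.0, 149.8]
orientation: [3.121, 0.355, 0.0]
ft_force: [-0.7, -0.0, 0.0]
width: 87.8
```

```bash
python3 - <<'E'
from workcell import *
import cv2,numpy as np
i=get_image("wrist");np.savez("w1.npz",**i);cv2.imwrite("pics/w1.png",i["pixels"][:,:,::-1]);print(i["eye"],i["attitude"],i["fx"])
E
python3 go.py 401 -235 3 13
```

```text
[ 460.00639641 -220.2979313   309.89047255] [ 2.30205166 -1.83261128 -0.22500299] 373.85524356635614
t 1.775 pos [ 396.8 -237.2  149.9] yaw 12.93 zt [ 2.e-04 -3.e-04 -1.e+00] F [-0.3  0.4 -0.5] w 87.5
shift cm [ 0.46 -0.12 14.69] turn [ 0.02 -0.01 -0.07]
```

View pics/w1.png

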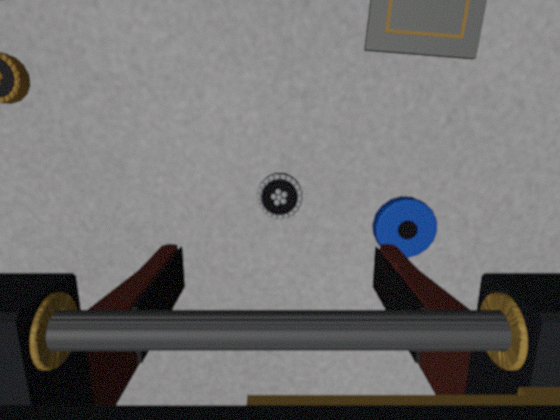

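The wrist view shows the black-silver button at (280,196), the blue disc (405,227), the tray edge at the top right, and a dark/gold round thing at (5,78). I'll locate all of these.

```bash
python3 - <<'E'
from h import *
w=load("w1.npz")
for n,uv in dict(bs=(280,196),blue=(405,227),gold=(5,78),floor=(200,150)).items(): print(n,plane(w,*uv,12).round(1),dep(w,*uv).round(1))
print(proj(w,[443,-5,12]))
H=heightmap(w).reshape(420,560,3);m=((H[...,2]>7)&(w["range_z"]>0)).astype(np.uint8)
m[:,:230]=0;m[:,340:]=0;m[250:]=0
c=max(cv2.findContours(m,0,1)[0],key=cv2.contourArea);P=np.array([plane(w,*p[0],12)[:2] for p in cv2.convexHull(c)],np.float32);print(cv2.fitEllipse(P))
E
```

```text
bs [ 402.6 -234.9   12. ] [ 403.3 -234.7   15.6]
blue [ 400.3 -341.7   12. ] [ 401.  -340.4   15.2]
gold [444.3 -12.6  12. ] [444.3 -12.3  11.6]
floor [ 424.4 -165.1   12. ] [ 422.8 -162.6   -1.9]
[-5.38521557 77.43333345]
((402.49786376953125, -234.340576171875), (37.30446243286133, 37.799644470214844), 109.4014892578125)
```

Emit:
play_rows:
  plan: "7 0.56 -0.13 1.5 0 0 0;7 0 0 3.5 0 0 0;7 0 0 3.5 0 0 0;7 0 0 3 0 0 0;7 0 0 1.7 0 0 0;7 0 0 1 0 0 0;7 0 0 0.4 0 0 0;7 0 0 0 0 0 0;0 0 0 0 0 0 0;0 0 0 0 0 0 0;0 0 0 0 0 0 0;0 0 0 0 0 0 0;0 0 0 0 0 0 0;0 0 0 0 0 0 0"

```text
t: 3.52
ee_pos: [402.5, -234.0, 3.9]
orientation: [3.121, 0.356, 0.001]
ft_force: [-0.9, 0.6, 5.8]
width: 37.0
```

```bash
python3 go.py 402 -234.7 60 13  655.5 -115.7 60 13 655.5 -115.7 8 13
```

```text
t 3.525 pos [ 402.5 -234.     3.9] yaw 13.0 zt [ 4.e-04 -3.e-04 -1.e+00] F [-0.9  0.6  5.8] w 37.0
shift cm [-0.07  0.06 -5.61] turn [ 0.02 -0.02 -0.  ]
shift cm [27.38 -5.89 -0.  ] turn [0. 0. 0.]
shift cm [ 0.  -0.   5.2] turn [0. 0. 0.]
```

Emit:
play_rows:
  plan: "0 0 0 -1 0 0 0;0 0 0 -3 0 0 0;0 0.5 0 -4 0 0 0;0 3 -0.7 -3 0 0 0;0 4 -0.9 0 0 0 0;0 4 -0.9 0 0 0 0;0 4 -0.9 0 0 0 0;0 4 -0.9 0 0 0 0;0 4 -0.9 0 0 0 0;0 2.5 -0.6 0 0 0 0;0 1 -0.1 0 0 0 0;0 0.4 0 0 0 0 0;0 0 0 0 0 0 0;0 0 0 0 0 0 0"

```text
t: 5.28
ee_pos: [655.2, -115.3, 113.7]
orientation: [-3.121, -0.354, 0.001]
ft_force: [-1.3, -1.2, 0.1]
width: 37.1
```

```bash
cat > snap.py <<'E'
import sys;from workcell import *;import cv2,numpy as np
for a in sys.argv[1:]:
    c,n=a.split(":");i=get_image(c);np.savez(n+".npz",**i);cv2.imwrite(f"pics/{n}.png",i["pixels"][:,:,::-1])
E
python3 snap.py wrist:w2; python3 go.py 655.5 -115.7 8 13
```

```text
t 5.325 pos [ 655.4 -115.3  113.7] yaw 12.96 zt [-5.e-04  0.e+00 -1.e+00] F [ 0.4  0.9 -0.1] w 37.2
shift cm [1.000e-02 5.000e-02 1.057e+01] turn [-0.01  0.03 -0.04]
```

View pics/w2.png

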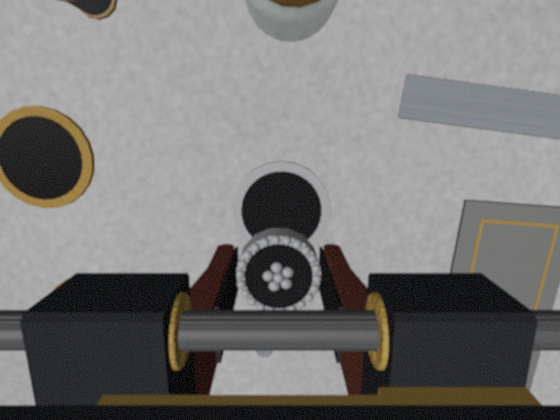

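Held button is level and face up, centre (278,277), above the black-silver pad (282,~210). I'll compute the offset.

```bash
python3 - <<'E'
from h import *
w=load("w2.npz")
g=cv2.cvtColor(bgr(w),cv2.COLOR_BGR2GRAY)
def arc(u0,v0,a0,a1,r0,r1,z):
    # black disc edge: strongest dark->bright radial step
    P=[]
    for a in np.radians(np.arange(a0,a1,6)):
        r=np.arange(r0,r1,.5);pr=cv2.remap(cv2.GaussianBlur(g,(3,3),0),(u0+r*np.cos(a)).astype(np.float32)[None],(v0+r*np.sin(a)).astype(np.float32)[None],1)[0].astype(float)
        k=np.argmax(pr[4:]-pr[:-4])+2;P.append(plane(w,u0+r[k]*np.cos(a),v0+r[k]*np.sin(a),z)[:2])
    P=np.array(P);A=np.c_[2*P,np.ones(len(P))];x=np.linalg.lstsq(A,(P**2).sum(1),rcond=None)[0];rr=np.sqrt(x[2]+x[0]**2+x[1]**2);return x[:2].round(1),rr.round(1),np.abs(np.hypot(*(P-x[:2]).T)-rr).max().round(1)
print("pad",arc(282,210,165,375,25,48,5))
print("button flower at z 113.7+~13",plane(w,278,277,124).round(1), dep(w,278,285).round(1))
print("bg pad",dep(w,43,157),plane(w,43,157,5).round(1))
E
```

```text
pad (array([ 655.7, -115. ]), np.float64(29.3), np.float64(0.3))
button flower at z 113.7+~13 [ 654.7 -113.1  124. ] [ 650.7 -114.1  123.2]
bg pad [655.90804556  60.47752432   3.45266348] [656.3  59.6   5. ]
```

Emit:
play_rows:
  plan: "0 0 0 2 0 0 0;0 0 0 3 0 0 0;0 0 0 2.5 0 0 0;0 0 0 1.5 0 0 0;0 0.05 0 0.8 0 0 0;0 0 0 0.4 0 0 0;0 0 0 0.2 0 0 0;0 0 0 0.05 0 0 0;0 0 0 0 0 0 0"

```text
t: 6.45
ee_pos: [656.8, -114.7, 9.7]
orientation: [3.121, 0.355, 0.001]
ft_force: [0.6, -0.2, -0.1]
width: 36.8
```

```bash
python3 go.py 656 -115.2 9 13
```

```text
t 6.45 pos [ 656.8 -114.7    9.7] yaw 13.0 zt [ 8.e-04 -2.e-04 -1.e+00] F [ 0.6 -0.2 -0.1] w 36.8
shift cm [-0.09  0.02  0.07] turn [ 0.02 -0.04 -0.  ]
```

Emit:
play_rows:
  plan: "0 0 0 0.07 0 0 0;0 0 0 0 0 0 0;4.6 0 0 0 0 0 0;5.5 0 0 0 0 0 0;7 0 0 0 0 0 0;7 0 0 -1 0 0 0;7 0 0 -4 0 0 0;7 0 0 -4 0 0 0;7 -2 -1.7 -1 0 0 0;7 -4 -3.4 0 0 0 0;7 -4 -3.4 0 0 0 0;7 -4 -3.4 0 0 0 0;7 -2.7 -2.2 0 0 0 0;7 -1 -1 0 0 0 0;7 -0.5 -0.4 0 0 0 0;7 0 0 0 0 0 0;7 0 0 0 0 0 0"

```text
t: 8.57
ee_pos: [445.6, -4.9, 108.6]
orientation: [3.121, 0.355, 0.002]
ft_force: [0.1, -0.6, 0.2]
width: 70.4
```

```bash
cat > btn.py <<'E'
import sys;from h import *
w=load(sys.argv[1]);u0,v0=map(float,sys.argv[2:4])
H=heightmap(w).reshape(420,560,3);m=((H[...,2]>7)&(H[...,2]<25)&(w["range_z"]>0)).astype(np.uint8)
n,l=cv2.connectedComponents(m);m=(l==l[int(v0),int(u0)]).astype(np.uint8)
c=max(cv2.findContours(m,0,1)[0],key=cv2.contourArea);P=np.array([plane(w,*p[0],12)[:2] for p in cv2.convexHull(c)],np.float32);print(cv2.fitEllipse(P))
E
python3 snap.py wrist:w3 top:t3; python3 go.py 444 -5 4 13; python3 -c "
from h import *
w=load('w3.npz');print(proj(w,[444,-5,14]));print(proj(w,[448,107,14]))
t=bgr(load('t3.npz'));w=bgr(w);cv2.imwrite('pics/c3.png',np.hstack([cv2.resize(w,(400,300)),cv2.resize(t[110:290,210:450],(400,300),interpolation=3)]))"
```

```text
t 8.675 pos [445.1  -4.9 108.4] yaw 12.97 zt [ 4.e-04 -0.e+00 -1.e+00] F [-0.4 -0.4 -0. ] w 70.0
shift cm [-0.12 -0.02 10.44] turn [ 0.01 -0.02 -0.03]
[280.9245996  218.74301617]
[123.09666585 177.79744119]
```

View pics/c3.png

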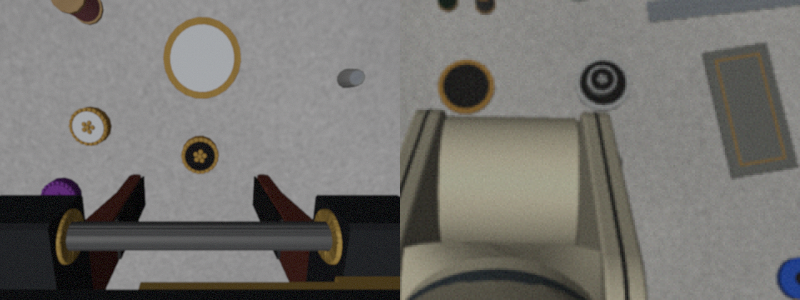

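The black-silver button sits centred and face up on its pad (top crop, 602,80). The wrist crop shows black-gold (200,155), white-gold (90,126) and the white pad (202,57).

```bash
python3 btn.py w3.npz 281 218; python3 btn.py w3.npz 124 177; python3 - <<'E'
from h import *
w=load("w3.npz");hsv=cv2.cvtColor(bgr(w),cv2.COLOR_BGR2HSV);m=(hsv[...,1]>70).astype(np.uint8)
m[:,:200]=0;m[:,370:]=0;m[150:]=0
c=max(cv2.findContours(m,0,1)[0],key=cv2.contourArea);P=np.array([plane(w,*p[0],5)[:2] for p in cv2.convexHull(c)],np.float32);print("white pad",cv2.fitEllipse(P))
E
```

```text
((444.2550964355469, -4.110092639923096), (37.28350067138672, 38.1746711730957), 102.12493896484375)
((448.42626953125, 107.02853393554688), (37.4273681640625, 39.138572692871094), 28.137937545776367)
white pad ((533.6234741210938, 14.637651443481445), (72.00762939453125, 72.18782806396484), 60.334754943847656)
```

Emit:
play_rows:
  plan: "7 -0.1 -0.05 1.5 0 0 0;7 0 0 3 0 0 0;7 0 0 3 0 0 0;7 0 0 1.6 0 0 0;7 0 0 0.9 0 0 0;7 0 0 0.4 0 0 0;7 0 0 0 0 0 0;0 0 0 0 0 0 0;0 0 0 0 0 0 0;0 0 0 0 0 0 0;0 0 0 0 0 0 0;0 0 0 0 0 0 0"

```text
t: 10.18
ee_pos: [443.4, -4.4, 4.7]
orientation: [3.121, 0.356, 0.001]
ft_force: [-0.4, -0.5, 3.0]
width: 37.0
```

```bash
python3 go.py 444.3 -4.6 114 13  655.3 61.8 114 13
```

```text
t 10.175 pos [443.4  -4.4   4.7] yaw 13.0 zt [ 4.e-04 -0.e+00 -1.e+00] F [-0.4 -0.5  3. ] w 37.0
shift cm [  0.08   0.04 -10.93] turn [ 0.01 -0.02 -0.  ]
shift cm [22.05 -1.72 -0.  ] turn [0. 0. 0.]
```

Emit:
play_rows:
  plan: "0 0 0 -1 0 0 0;0 0 0 -3 0 0 0;0 0.5 0 -4 0 0 0;0 3 -0.2 -2.9 0 0 0;0 4 -0.3 0 0 0 0;0 4 -0.3 0 0 0 0;0 4 -0.3 0 0 0 0;0 3.5 -0.3 0 0 0 0;0 2 -0.2 0 0 0 0;0 0.8 -0.1 0 0 0 0;0 0.3 0 0 0 0 0;0 0 0 0 0 0 0;0 0 0 0 0 0 0"

```text
t: 11.8
ee_pos: [654.1, 61.7, 113.5]
orientation: [-3.121, -0.355, 0.001]
ft_force: [-0.1, 0.8, -0.4]
width: 37.1
```

```bash
python3 snap.py wrist:w4; python3 go.py 655.3 61.8 10 13; cat > pad.py <<'E'
import sys;from h import *
w=load(sys.argv[1]);Pc=[float(a) for a in sys.argv[2:4]]+[5];u0,v0=proj(w,Pc);print(u0,v0)
ry=proj(w,[Pc[0],Pc[1]-30.5,5])[0]-u0;ry=abs(ry)
g=cv2.GaussianBlur(cv2.cvtColor(bgr(w),cv2.COLOR_BGR2GRAY),(3,3),0);sg=float(sys.argv[4]) if len(sys.argv)>4 else 1
P=[]
for a in np.radians(np.arange(170,371,6)):
    r=np.arange(ry*.7,ry*1.18,.5);pr=cv2.remap(g,(u0+r*np.cos(a)).astype(np.float32)[None],(v0+r*np.sin(a)).astype(np.float32)[None],1)[0].astype(float)*sg
    k=np.argmax(pr[4:]-pr[:-4])+2;P.append(plane(w,u0+r[k]*np.cos(a),v0+r[k]*np.sin(a),5)[:2])
P=np.array(P);x=np.linalg.lstsq(np.c_[2*P,np.ones(len(P))],(P**2).sum(1),rcond=None)[0];rr=np.sqrt(x[2]+x[0]**2+x[1]**2);print("pad",x[:2].round(1),rr.round(1),np.abs(np.hypot(*(P-x[:2]).T)-rr).max().round(1))
E
python3 pad.py w4.npz 655 62
```

```text
t 11.85 pos [654.2  61.7 113.6] yaw 12.98 zt [-4.e-04 -0.e+00 -1.e+00] F [-0.2  0.2  0. ] w 37.0
shift cm [ 0.11  0.02 10.36] turn [-0.    0.02 -0.02]
281.0823517017332 210.4879847044013
pad [654.8  62.8] 29.3 0.4
```

Emit:
play_rows:
  plan: "0 0.1 -0.05 2 0 0 0;0 0 0 3 0 0 0;0 0 0 2.5 0 0 0;0 0 0 1.4 0 0 0;0 0 0 0.8 0 0 0;0 0 0 0.4 0 0 0;0 0 0 0.2 0 0 0;0 0 0 0.07 0 0 0;0 0 0 0 0 0 0;0 0 0 0 0 0 0"

```text
t: 13.1
ee_pos: [655.8, 62.7, 10.1]
orientation: [3.121, 0.356, 0.001]
ft_force: [0.0, -0.6, 0.3]
width: 37.0
```

```bash
python3 go.py 654.8 62.6 114 13  448.3 107 114 13
```

```text
t 13.1 pos [655.8  62.7  10.1] yaw 13.0 zt [ 5.e-04  0.e+00 -1.e+00] F [ 0.  -0.6  0.3] w 37.0
shift cm [ -0.1   -0.02 -10.39] turn [ 0.   -0.03 -0.  ]
shift cm [-19.12  -8.97  -0.  ] turn [0. 0. 0.]
```

Emit:
play_rows:
  plan: "0 -0.05 0 0.06 0 0 0;0 0 0 0 0 0 0;4.6 0 0 0 0 0 0;5.5 0 0 0 0 0 0;7 0 0 0 0 0 0;7 0 0 -1 0 0 0;7 0 0 -4 0 0 0;7 0 0 -4 0 0 0;7 -2 -1 -1.3 0 0 0;7 -4 -1.9 0 0 0 0;7 -4 -1.9 0 0 0 0;7 -4 -1.9 0 0 0 0;7 -3 -1.3 0 0 0 0;7 -1.4 -0.7 0 0 0 0;7 -0.7 -0.3 0 0 0 0;7 0 0 0 0 0 0;7 0 0 0 0 0 0"

```text
t: 15.22
ee_pos: [450.0, 107.2, 112.3]
orientation: [-3.121, -0.355, -0.002]
ft_force: [0.2, -0.4, -0.3]
width: 69.4
```

```bash
python3 snap.py wrist:w5; python3 go.py 448.3 107 4 13;python3 -c "
from h import *
w=load('w5.npz');print(proj(w,[448,107,14]))"; python3 btn.py w5.npz 281 218
```

```text
t 15.275 pos [449.8 107.2 112.2] yaw 12.97 zt [ 7.e-04  1.e-04 -1.e+00] F [-0.3 -0.7 -0.4] w 70.3
shift cm [-1.600e-01 -1.000e-02  1.082e+01] turn [ 0.   -0.04 -0.03]
[281.06893101 218.06875071]
((448.3514709472656, 108.1410903930664), (37.35162353515625, 37.876129150390625), 105.5748519897461)
```

Emit:
play_rows:
  plan: "7 -0.13 -0.05 1.5 0 0 0;7 0 0 3 0 0 0;7 0 0 3 0 0 0;7 0 0 2 0 0 0;7 0 0 0.9 0 0 0;7 0 0 0.4 0 0 0;7 0 0 0 0 0 0;0 0 0 0 0 0 0;0 0 0 0 0 0 0;0 0 0 0 0 0 0;0 0 0 0 0 0 0;0 0 0 0 0 0 0"

```text
t: 16.77
ee_pos: [447.6, 107.5, 4.4]
orientation: [-3.121, -0.356, -0.001]
ft_force: [-1.6, 0.1, 5.2]
width: 36.9
```

```bash
python3 go.py 448.3 107.5 114 13  533.8 14.6 114 13
```

```text
t 16.775 pos [447.6 107.5   4.4] yaw 13.0 zt [ 4.e-04  1.e-04 -1.e+00] F [-1.6  0.1  5.2] w 36.9
shift cm [  0.07   0.02 -10.96] turn [ 0.   -0.02 -0.  ]
shift cm [ 6.24 10.98  0.  ] turn [0. 0. 0.]
```

Emit:
play_rows:
  plan: "0 0 0 -1 0 0 0;0 0 0 -3 0 0 0;0 0 0 -4 0 0 0;0 1 1.7 -2.9 0 0 0;0 1.8 3 0 0 0 0;0 1.8 3 0 0 0 0;0 1.1 2.1 0 0 0 0;0 0.5 0.9 0 0 0 0;0 0.1 0.3 0 0 0 0;0 0 0 0 0 0 0;0 0 0 0 0 0 0"

```text
t: 18.15
ee_pos: [532.9, 15.0, 113.0]
orientation: [-3.121, -0.357, 0.001]
ft_force: [-0.7, -0.2, -0.9]
width: 37.0
```

```bash
python3 snap.py wrist:w6; python3 go.py 533.8 14.6 9.5 13; python3 pad.py w6.npz 533.8 14.6 -1
```

```text
t 18.2 pos [533.   15.  113.1] yaw 13.03 zt [-5.e-04  1.e-04 -1.e+00] F [ 0.2  0.2 -0.1] w 36.8
shift cm [ 0.07  0.06 10.36] turn [-0.01  0.03  0.03]
282.09267399436874 210.85195323798203
pad [534.2  14.7] 30.0 0.3
```

Emit:
play_rows:
  plan: "0 0.07 0.05 2 0 0 0;0 0 0 3 0 0 0;0 0 0 2.5 0 0 0;0 0 0 1.4 0 0 0;0 0 0 0.8 0 0 0;0 0 0 0.4 0 0 0;0 0 0 0.2 0 0 0;0 0 0 0.08 0 0 0;0 0 0 0.03 0 0 0;0 0 0 0 0 0 0;4.6 0 0 0 0 0 0;5.5 0 0 0 0 0 0;7 0 0 0 0 0 0;7 0 0 -1 0 0 0;7 0 0 -4 0 0 0;7 0 0 -4 0 0 0;7 0 0 -2 0 0 0"

```text
t: 20.32
ee_pos: [535.4, 14.1, 121.9]
orientation: [3.121, 0.355, 0.005]
ft_force: [-0.0, -0.2, 0.4]
width: 70.3
```

```bash
python3 go.py 490 261 120 12.5
```

```text
t 20.325 pos [535.4  14.1 121.9] yaw 12.99 zt [ 0.0033  0.     -1.    ] F [-0.  -0.2  0.4] w 70.3
shift cm [  1.13 -25.07   0.17] turn [ 0.04 -0.18  0.49]
```

Emit:
play_rows:
  plan: "7 0 -1.5 0 0 0 0.2;7 0.1 -4 0 0 0 0.3;7 0.2 -4 0 0 0 0;7 0.2 -4 0 0 0 0;7 0.2 -4 0 0 0 0;7 0.2 -4 0 0 0 0;7 0.2 -2.3 0 0 0 0;7 0.1 -1 0 0 0 0;7 0.1 -0.3 0 0 0 0;7 0 0 0 0 0 0;7 0 0 0 0 0 0"

```text
t: 21.7
ee_pos: [492.4, 261.1, 119.0]
orientation: [3.123, 0.34, -0.0]
ft_force: [-0.4, 0.0, 0.2]
width: 70.3
```

```bash
python3 snap.py wrist:w7 top:t7; python3 go.py 490 261 120 12.5
```

```text
t 21.8 pos [492.5 261.3 119.1] yaw 12.44 zt [-1.e-04 -1.e-04 -1.e+00] F [-0.   0.5 -0.5] w 70.5
shift cm [-0.25 -0.03 -0.09] turn [ 0.    0.   -0.06]
```

View pics/w7.png

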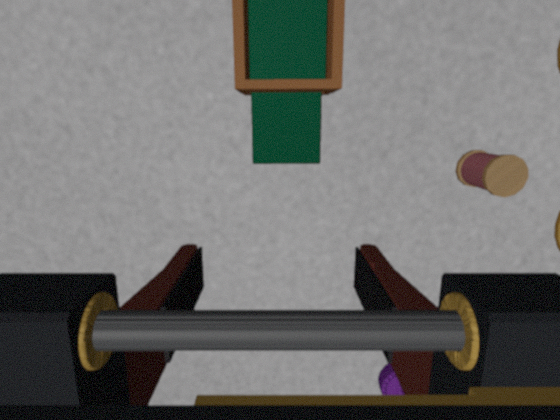

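View pics/t7.png

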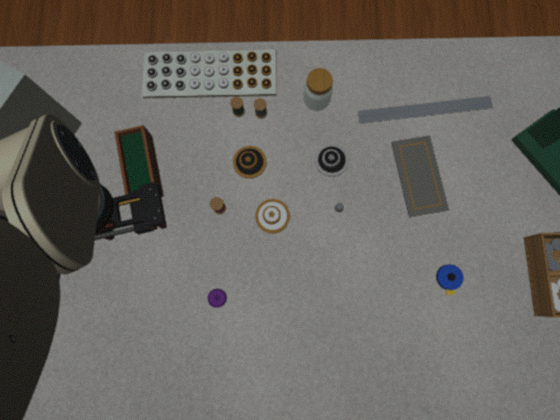

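All three buttons sit centred on their pads in the top view: (249,161), (332,160), (272,215). In the wrist view the plate's free end is at v≈163, u 253–321, and the dispenser's front wall at v≈85. Measuring the axis.

```bash
cat > plate.py <<'E'
import sys;from h import *
w=load(sys.argv[1]);z=float(sys.argv[2]);u0,u1,v0,v1=map(int,sys.argv[3:7])
hsv=cv2.cvtColor(cv2.GaussianBlur(bgr(w),(3,3),0),cv2.COLOR_BGR2HSV);m=((hsv[...,0]>60)&(hsv[...,0]<90)&(hsv[...,1]>100)).astype(np.uint8)
k=np.zeros_like(m);k[v0:v1,u0:u1]=1;m&=k
def edge(P): P=np.array(P);l=cv2.fitLine(P.astype(np.float32),cv2.DIST_HUBER,0,.01,.01).ravel();return np.degrees(np.arctan2(l[1],l[0])).round(2),P.mean(0).round(1)
L=[];Rr=[]
for v in range(v0+3,v1):
    x=np.flatnonzero(m[v]); 
    if len(x)>30: L.append(plane(w,x[0]-.5,v,z)[:2]);Rr.append(plane(w,x[-1]+.5,v,z)[:2])
E=[]
us=np.flatnonzero(m.sum(0)>5)
for u in us[6:-6]: y=np.flatnonzero(m[:,u]);E.append(plane(w,u,y[-1]+.5,z)[:2])
print("left",edge(L),"right",edge(Rr),"end",edge(E), "width",np.linalg.norm(np.mean(L,0)-np.mean(Rr,0)).round(1))
E
python3 plate.py w7.npz 28 235 340 96 180; python3 plate.py w7.npz 44 240 340 0 75;python3 -c "
from h import *
w=load('w7.npz')
print(dep(w,286,140),dep(w,286,40),dep(w,286,85))
print(plane(w,234,91,58),plane(w,343,91,58))"
```

```text
left (np.float32(13.24), array([546. , 292.4])) right (np.float32(12.6), array([555.3, 249.9])) end (np.float32(-77.58), array([530.5, 266.8])) width 43.5
left (np.float32(12.56), array([597.1, 304.3])) right (np.float32(12.65), array([606.8, 260.3])) end (np.float32(-77.58), array([582.9, 278. ])) width 45.0
[544.73471392 269.61094317  25.72391766] [601.44899274 282.73681701  42.55553472] [575.8044459  277.24746482  57.07242703]
[566.29445694 305.14534402  58.        ] [579.49520406 245.19171177  58.        ]
```

Emit:
play_rows:
  plan: "7 1 0.1 0.5 0 0 0.1;7 2 0.1 2 0 0 0.1;7 2 0.1 2 0 0 0;7 1.1 0 2 0 0 0;7 0.4 0 1.5 0 0 0;7 0 0 1 0 0 0;7 0 0 0.7 0 0 0;7 0 0 0.2 0 0 0;7 0 0 0 0 0 0;7 0 0 0 0 0 0"

```text
t: 23.05
ee_pos: [556.7, 273.1, 20.6]
orientation: [-3.123, -0.337, -0.001]
ft_force: [-0.3, -0.3, -0.4]
width: 70.1
```

```bash
python3 go.py 556 272.5 20 12.6
```

```text
t 23.05 pos [556.7 273.1  20.6] yaw 12.3 zt [ 8.e-04  4.e-04 -1.e+00] F [-0.3 -0.3 -0.4] w 70.1
shift cm [-0.09  0.04  0.06] turn [-0.01 -0.05 -0.3 ]
```

Emit:
play_rows:
  plan: "7 -0.08 0.03 0.05 0 0 -0.3;6 0 0 0 0 0 0;5 0 0 0 0 0 0;0 0 0 0 0 0 0;0 0 0 0 0 0 0;0 0 0 0 0 0 0;0 0 0 0 0 0 0"

```text
t: 23.92
ee_pos: [555.7, 271.5, 19.6]
orientation: [3.121, 0.345, -0.001]
ft_force: [0.3, -5.5, 2.4]
width: 45.7
```

```bash
python3 go.py
```

```text
t 23.925 pos [555.7 271.5  19.6] yaw 12.6 zt [-6.0e-04 -1.3e-03 -1.0e+00] F [ 0.3 -5.5  2.4] w 45.7
```

Emit:
play_rows:
  plan: "0 -0.2 0.05 0 0 0 0;0 -0.5 0.03 0 0 0 0;0 -0.7 0 0 0 0 0;0 -0.7 0 0 0 0 0;0 -0.7 0 0 0 0 0;0 -0.4 0 0 0 0 0;0 -0.2 0 0 0 0 0;0 0 0 0 0 0 0;0 0 0 0 0 0 0"

```text
t: 25.05
ee_pos: [522.7, 264.4, 19.6]
orientation: [-3.123, -0.345, 0.0]
ft_force: [3.1, 1.4, 0.4]
width: 45.9
```

```bash
python3 go.py
```

```text
t 25.05 pos [522.7 264.4  19.6] yaw 12.6 zt [-3.e-04  1.e-04 -1.e+00] F [3.1 1.4 0.4] w 45.9
```

Emit:
play_rows:
  plan: "5 0 0 0 0 0 0;6 0 0 0 0 0 0;6.2 0 0 -0.25 0 0 0;6.2 1 0 0 0 0 0;6.2 1.2 0 0 0 0 0;6.2 0.9 0 0 0 0 0;6.2 0.4 0 0 0 0 0;6.2 0.2 0 0 0 0 0;6.2 0 0 0 0 0 0;5 0 0 0 0 0 0;0 0 0 0 0 0 0;0 0 0 0 0 0 0;0 0 0 0 0 0 0;0 0 0 0 0 0 0"

```text
t: 26.8
ee_pos: [558.7, 272.0, 22.1]
orientation: [3.122, 0.345, -0.001]
ft_force: [-1.5, -3.3, 2.4]
width: 45.3
```

```bash
python3 snap.py wrist:w8; python3 go.py
```

```text
t 26.85 pos [558.7 272.   22. ] yaw 12.59 zt [-5.e-04 -5.e-04 -1.e+00] F [-0.7 -3.5  1.3] w 45.7
```

View pics/w8.png

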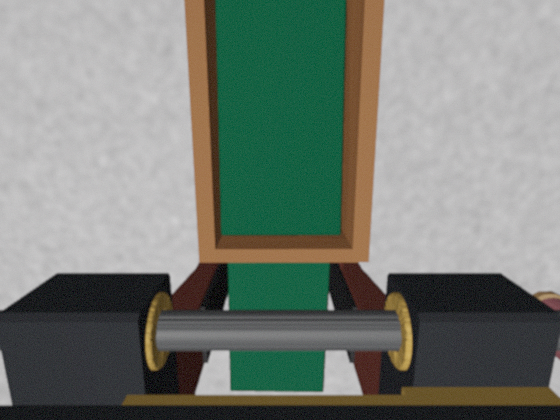

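The plate (v 262–390) is held between the fingers near its middle, and the upper plates are still in place. Pull it fully out.

Emit:
play_rows:
  plan: "0 -0.3 0.03 0 0 0 0;0 -0.6 0 0 0 0 0;0 -0.8 0 0 0 0 0;0 -0.8 0 0 0 0 0;0 -0.8 0 0 0 0 0;0 -0.8 0 0 0 0 0;0 -0.8 0 0 0 0 0;0 -0.8 0 0 0 0 0;0 -0.8 0 0 0 0 0;0 -0.8 0 0 0 0 0;0 -0.8 0 0 0 0 0;0 -0.4 0 0 0 0 0;0 -0.1 0 0 0 0 0;0 0 0 0 0 0 0;0 0 0 -0.5 0 0 0;0 0 0 -2 0 0 0;0 0 0 -3 0 0 0;0 0 0 -3 0 0 0;0 0 0 -1 0 0 0;0 0 0 0 0 0 0"

```text
t: 29.35
ee_pos: [475.4, 253.4, 117.4]
orientation: [-3.122, -0.344, -0.002]
ft_force: [-0.1, -0.0, -1.5]
width: 45.4
```

```bash
python3 snap.py wrist:w9 scene:s9; python3 go.py 616 -302 117 8.6; python3 -c "
from h import *
cv2.imwrite('pics/c9.png',np.hstack([cv2.resize(bgr(load('w9.npz')),(400,300)),cv2.resize(bgr(load('s9.npz'))[150:360,250:530],(400,300),interpolation=3)]))"
```

```text
t 29.45 pos [474.5 253.  116.2] yaw 12.59 zt [-1.3e-03 -6.0e-04 -1.0e+00] F [ 0.3  0.6 -2.5] w 45.6
shift cm [ 1.71 57.25 -0.06] turn [0.02 0.08 3.99]
```

View pics/c9.png

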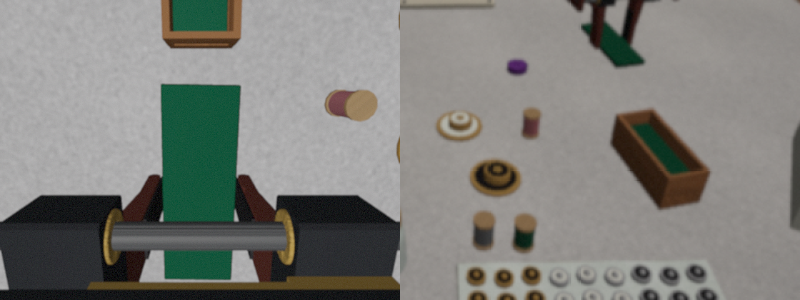

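Plate held level near its middle. The dispenser still shows the upper plates and the buttons sit on their pads. Next, carry it towards the tray and stop beside it to measure.

Emit:
play_rows:
  plan: "0 0 1 0 0 0 0;0 -0.1 2.5 0 0 0 0;0 -0.2 3.5 0 0 0 0;0 -0.2 4 0 0 0 0;0 -0.2 4 0 0 0 0;0 -0.2 4 0 0 0 0;0 -0.2 4 0 0 0 0;0 -0.2 4 0 0 0 0;0 -0.2 4 0 0 0 0;0 -0.2 4 0 0 0 0;0 -0.2 3.5 0 0 0 0;0 -0.2 2.9 0 0 0 0;0 -0.2 1.9 0 0 0 0;0 0 1 0 0 0 1;0 0 0.4 0 0 0 2;0 0 0 0 0 0 1;0 0 0 0 0 0 0;0 0 0 0 0 0 0"

```text
t: 31.7
ee_pos: [550.0, -187.4, 117.2]
orientation: [-3.133, -0.237, 0.0]
ft_force: [0.2, -0.4, -1.8]
width: 45.6
```

```bash
python3 snap.py wrist:w10; python3 go.py 616 -302 117 8.6; cp pics/w10.png pics/x.png; python3 -c "
from h import *
w=load('w10.npz')
for p in [(616,-302,5),(550,-282,5),(694,-322,5)]: print(proj(w,p))"
```

```text
t 31.75 pos [ 550.  -187.5  117.1] yaw 8.64 zt [-0.e+00  1.e-04 -1.e+00] F [-0.2 -0.9 -0.8] w 45.3
shift cm [4.810e+00 1.231e+01 1.000e-02] turn [-0.    0.    0.04]
[453.00305699 145.31761396]
[404.53949115 228.68468398]
[512.55064134  32.97329208]
```

View pics/w10.png

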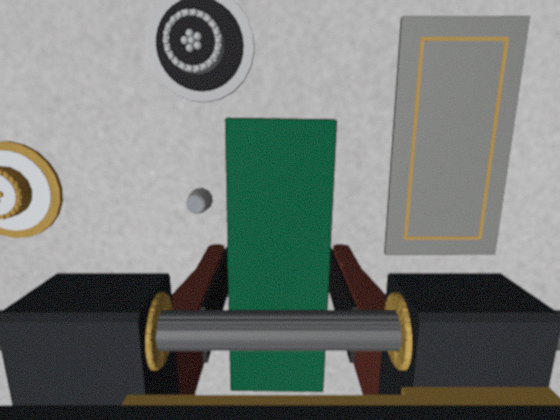

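Tray fully visible: brass corners at (423,38), (508,38), (483,239), (406,238). Plate far end at v≈119, near end at v≈390.

```bash
python3 - <<'E'
from h import *
w=load("w10.npz");hsv=cv2.cvtColor(bgr(w),cv2.COLOR_BGR2HSV)
def quad(m,z):
    c=max(cv2.findContours(m.astype(np.uint8),0,1)[0],key=cv2.contourArea);P=np.array([plane(w,*p[0],z)[:2] for p in c],np.float32);r=cv2.minAreaRect(P);print(np.round(r[0],1),np.round(r[1],1),round(r[2],2));return r
v,u=np.mgrid[:420,:560]
br=(hsv[...,1]>70)&(hsv[...,0]<35)&(u>380)&(v<262);r=quad(br,5)
g=cv2.GaussianBlur(bgr(w),(5,5),0);tm=((g.max(2)<150)&(u>370)&(v<262))|br;quad(cv2.morphologyEx(tm.astype(np.uint8),2,np.ones((5,5))),5)
gm=(hsv[...,0]>60)&(hsv[...,0]<90)&(hsv[...,1]>100)
c=[p[0] for p in max(cv2.findContours((gm&(v>100)&(v<240)).astype(np.uint8),0,1)[0],key=cv2.contourArea)]
for vv in (130,180,230,300,370): print(vv,dep(w,280,vv).round(1))
z=117-22.5+28
x=np.flatnonzero(gm[:,280]);print(x[0],x[-1]);print("far",plane(w,280,x[0]-.5,z),"near",plane(w,280,x[-1]+.5,z))
ax=np.array([np.cos(np.radians(8.64)),np.sin(np.radians(8.64))])
for vv in(125,180,230,380):
    y=np.flatnonzero(gm[vv,200:360])+200;a,b=plane(w,y[0]-.5,vv,z),plane(w,y[-1]+.5,vv,z);q=(a+b)/2;d=q[:2]-[550,-187.5];print(vv,"along",(d@ax).round(1),"lat",(d@[-ax[1],ax[0]]).round(1),np.linalg.norm(a-b).round(1))
for q in(plane(w,280,x[0]-.5,z),plane(w,280,x[-1]+.5,z)): print("end along",((q[:2]-[550,-187.5])@ax).round(1))
E
```

```text
[ 616.8 -301.3] [142.7  59.5] 8.7
[ 616.7 -300.1] [167.  86.] 8.62
130 [ 610.6 -176.8  121. ]
180 [ 590.3 -179.9  121. ]
230 [ 568.6 -183.2  121.1]
300 [ 535.4 -188.3  120.5]
370 [ 500.4 -193.7  122.5]
119 390
far [ 615.07614263 -176.13588461  122.5       ] near [ 489.15056374 -195.39290877  122.5       ]
125 along 63.5 lat 1.3 44.3
180 along 41.2 lat 1.6 44.2
230 along 19.5 lat 2.1 44.0
380 along -55.5 lat 3.0 44.1
end along 66.0
end along -61.3
```

Emit:
play_rows:
  plan: "0 0.4 1 0 0 0 -0.2;0 1 2.6 0 0 0 0;0 1.1 3 0 0 0 0;0 1.1 3 0 0 0 0;0 0.7 1.7 0 0 0 0;0 0.3 0.8 0 0 0 0;0 0.06 0.22 0 0 0 0;0 0 0 0.8 0 0 0;0 0 0 2 0 0 0;0 0 0 3 0 0 0;0 0 0 2 0 0 0;0 0 0 1 0 0 0;0 0 0 0.7 0 0 0;0 0 0 0 0 0 0;0 0 0 0 0 0 0"

```text
t: 33.62
ee_pos: [615.4, -302.9, 22.9]
orientation: [3.132, 0.241, 0.002]
ft_force: [-0.4, 0.2, -1.9]
width: 45.2
```

```bash
python3 snap.py wrist:w11;python3 go.py 614.6 -302.3 7.5 8.8
```

```text
t 33.675 pos [ 615.4 -303.    23. ] yaw 8.79 zt [ 1.3e-03 -7.0e-04 -1.0e+00] F [ 0.5  0.2 -0.8] w 45.4
shift cm [-0.07 -0.08  1.55] turn [ 0.05 -0.07 -0.01]
```

View pics/w11.png

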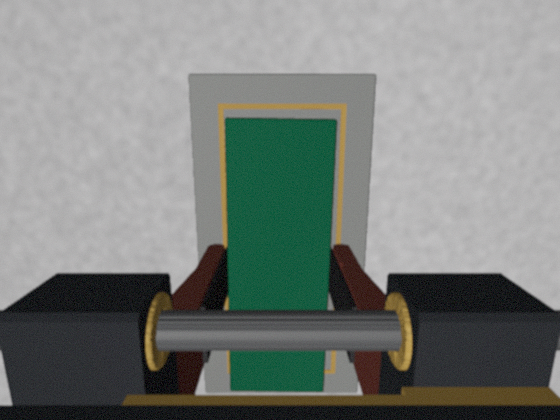

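Plate hovers over the outline: plate u 227–337 against brass u 220–346 at the far end. Check the offsets numerically.

```bash
python3 - <<'E'
from h import *
w=load("w11.npz");a=np.radians(8.8);ax=np.array([np.cos(a),np.sin(a)]);la=np.array([-ax[1],ax[0]]);o=np.array([615.4,-303.])
hsv=cv2.cvtColor(bgr(w),cv2.COLOR_BGR2HSV);gm=(hsv[...,0]>60)&(hsv[...,0]<90)&(hsv[...,1]>100);br=(hsv[...,1]>60)&(hsv[...,0]<35)
f=lambda u,v,z:(plane(w,u,v,z)[:2]-o)
for v in(125,160,200,230,380):
    y=np.flatnonzero(gm[v,200:360])+200;p=[f(y[0]-.5,v,28.5),f(y[-1]+.5,v,28.5)];s="plate lat %s"%[round(q@la,1) for q in p]+" along %.1f"%(p[0]@ax)
    if v<240:
        y=np.flatnonzero(br[v,205:360])+205;p=[f(y[0]-.5,v,5),f(y[-1]+.5,v,5)];s+=" brass outer lat %s"%[round(q@la,1) for q in p]
    print(v,s,"mid",)
x=np.flatnonzero(gm[:,280]);print("plate ends",f(280,x[0]-.5,28.5)@ax,f(280,x[-1]+.5,28.5)@ax)
x=np.flatnonzero(br[90:115,260:300].sum(1)>20)+90;print("brass far rows",x,f(280,x[0]-.5,5)@ax,f(280,x[-1]+.5,5)@ax)
x=np.flatnonzero(br[366:385,328:334].sum(1)>2)+366;print("near",x,[f(330,q,5)@ax for q in x[[0,-1]]] if len(x) else "")
E
```

```text
125 plate lat [np.float64(23.4), np.float64(-20.9)] along 63.5 brass outer lat [np.float64(30.3), np.float64(-29.0)] mid
160 plate lat [np.float64(23.8), np.float64(-20.6)] along 49.5 brass outer lat [np.float64(30.0), np.float64(-29.2)] mid
200 plate lat [np.float64(24.0), np.float64(-20.3)] along 32.7 brass outer lat [np.float64(30.2), np.float64(-29.1)] mid
230 plate lat [np.float64(24.0), np.float64(-20.3)] along 19.6 brass outer lat [np.float64(30.3), np.float64(-29.2)] mid
380 plate lat [np.float64(25.0), np.float64(-19.0)] along -55.2 mid
plate ends 66.06311861211 -72.49974731745621
brass far rows [103 104 105 106 107 108] 73.30740739702685 70.667516963328
near [366 367 368 369 370 371 372 373] [np.float64(-64.65700399040423), np.float64(-69.05671086138796)]
```

Emit:
play_rows:
  plan: "0 0.04 0.06 0.3 0 0 -0.4;0 0 0 0.5 0 0 0;0 0 0 0.4 0 0 0;0 0 0 0.2 0 0 0;0 0 0 0.1 0 0 0;0 0 0 0 0 0 0;0 0 0 0 0 0 0"

```text
t: 34.55
ee_pos: [615.4, -303.3, 7.1]
orientation: [3.131, 0.252, 0.0]
ft_force: [0.7, 0.0, -0.7]
width: 45.4
```

```bash
python3 go.py
```

```text
t 34.55 pos [ 615.4 -303.3    7.1] yaw 9.19 zt [ 3.e-04 -1.e-04 -1.e+00] F [ 0.7  0.  -0.7] w 45.4
```

Emit:
play_rows:
  plan: "0 0 0 0.03 0 0 0;0 0 0 0.03 0 0 0;0 0 0 0 0 0 0"

```text
t: 34.92
ee_pos: [615.5, -303.2, 7.1]
orientation: [3.131, 0.252, 0.001]
ft_force: [-1.5, 1.1, 4.8]
width: 45.7
```

Contact (Fz 4.8 N). Release gently, lift, and clear the views.

Emit:
play_rows:
  plan: "4.7 0 0 0 0 0 0;5 0 0 0 0 0 0;5.6 0 0 0 0 0 0;6 0 0 0 0 0 0;6 0 0 -0.5 0 0 0;6 0 0 -2 0 0 0;6 0 0 -4 0 0 0;6 -2 0 -4 0 0 0;6 -4 0 -2 0 0 0;6 -4 0 0 0 0 0;6 -3 0 0 0 0 0;6 -1 0 0 0 0 0;6 0 0 0 0 0 0;6 0 0 0 0 0 0"

```text
t: 36.67
ee_pos: [478.4, -325.7, 131.8]
orientation: [3.131, 0.253, 0.002]
ft_force: [0.1, 0.8, -0.8]
width: 60.0
```

```bash
python3 snap.py wrist:w12 top:t12 scene:s12; python3 go.py; python3 - <<'E'
from h import *
cv2.imwrite('pics/c12.png',np.vstack([cv2.resize(bgr(load('w12.npz')),(400,300)),cv2.resize(bgr(load('t12.npz'))[100:300,100:480],(400,210),interpolation=3)]))
w=load("w12.npz");hsv=cv2.cvtColor(bgr(w),cv2.COLOR_BGR2HSV)
def q(i,m,z):
    c=max(cv2.findContours(m.astype(np.uint8),0,1)[0],key=cv2.contourArea);r=cv2.minAreaRect(np.array([plane(i,*p[0],z)[:2] for p in c],np.float32));return np.round(r[0],1),np.round(r[1],1),round(r[2],2)
v,u=np.mgrid[:420,:560];gm=(hsv[...,0]>60)&(hsv[...,0]<90)&(hsv[...,1]>100);br=(hsv[...,1]>60)&(hsv[...,0]<35)&(u>150)&(u<420)&(v<270)
print("plate",q(w,gm,13),"brass",q(w,br,5))
H=heightmap(w).reshape(420,560,3);P=H[cv2.erode(gm.astype(np.uint8),np.ones((7,7)))>0];A=np.c_[P[:,:2],np.ones(len(P))];print("plane",np.linalg.lstsq(A,P[:,2],rcond=None)[0],P[:,2].mean())
E
```

```text
t 36.825 pos [ 478.  -325.4  131.4] yaw 9.24 zt [ 2.e-04 -1.e-04 -1.e+00] F [ 0.2  1.3 -0. ] w 60.2
plate (array([ 586.6, -305.2]), array([68.7, 44.5]), 8.53) brass (array([ 584.3, -307.1]), array([78.6, 59.7]), 8.69)
plane [-9.84103637e-02 -2.44322937e-02  6.23042969e+01] 11.790636771694922
```

View pics/c12.png

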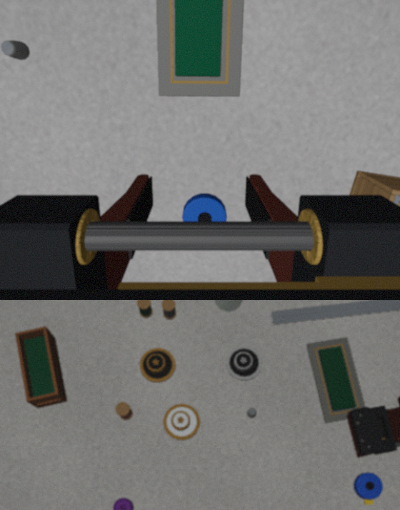

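The plate looks inside the outline in both views, but the depth plane fit shows a suspicious slope. Step forward for a full view and compare with the tray and table slopes.

Emit:
play_rows:
  plan: "6 2 0 -1 0 0 0;6 3 0 -1 0 0 0;6 2 0 -1 0 0 0;6 0 0 0 0 0 0;6 0 0 0 0 0 0"

```text
t: 37.45
ee_pos: [545.4, -314.0, 160.7]
orientation: [-3.131, -0.252, 0.002]
ft_force: [-0.4, 0.1, 0.0]
width: 59.8
```

```bash
python3 snap.py wrist:w13; python3 - <<'E'
from h import *
def q(i,m,z):
    c=max(cv2.findContours(m.astype(np.uint8),0,1)[0],key=cv2.contourArea);r=cv2.minAreaRect(np.array([plane(i,*p[0],z)[:2] for p in c],np.float32));return np.round(r[0],1),np.round(r[1],1),round(r[2],2)
w=load("w13.npz");hsv=cv2.cvtColor(bgr(w),cv2.COLOR_BGR2HSV)
v,u=np.mgrid[:420,:560];gm=(hsv[...,0]>60)&(hsv[...,0]<90)&(hsv[...,1]>100)&(u>150)&(u<420)&(v<270);br=(hsv[...,1]>60)&(hsv[...,0]<35)&(u>150)&(u<420)&(v<245)
print("plate",q(w,gm,13),"brass",q(w,br,5))
H=heightmap(w).reshape(420,560,3)
def pl(m,n):
    m=cv2.erode(m.astype(np.uint8),np.ones((7,7)))>0;m&=w["range_z"]>0;P=H[m];a=np.radians(8.7);s=(P[:,:2]-[616.8,-301])@[np.cos(a),np.sin(a)]
    print(n,"mean z",np.median(P[:,2]).round(2),[(int(k),np.median(P[(s>k)&(s<k+20),2]).round(1)) for k in range(-70,70,20) if ((s>k)&(s<k+20)).sum()>30])
pl(gm,"plate");g=hsv[...,2]
pl((u>60)&(u<160)&(v<240),"table")
x=(br>0);P=H[x&(w["range_z"]>0)];print("brass z",np.median(P[:,2]))
cv2.imwrite('pics/c13.png',bgr(w))
E
```

```text
plate (array([ 616.7, -301.1]), array([127.4,  43.8]), 8.22) brass (array([ 616.6, -302.1]), array([143.5,  59.8]), 8.68)
plate mean z 10.96 [(-70, np.float64(10.9)), (-50, np.float64(11.0)), (-30, np.float64(10.9)), (-10, np.float64(11.0)), (10, np.float64(11.0)), (30, np.float64(11.0)), (50, np.float64(11.0))]
table mean z -1.85 [(-70, np.float64(-2.0)), (-50, np.float64(-1.9)), (-30, np.float64(-2.0)), (-10, np.float64(-2.0)), (10, np.float64(-2.0)), (30, np.float64(-1.6)), (50, np.float64(-1.2))]
brass z 3.28020884678034
```

View pics/c13.png

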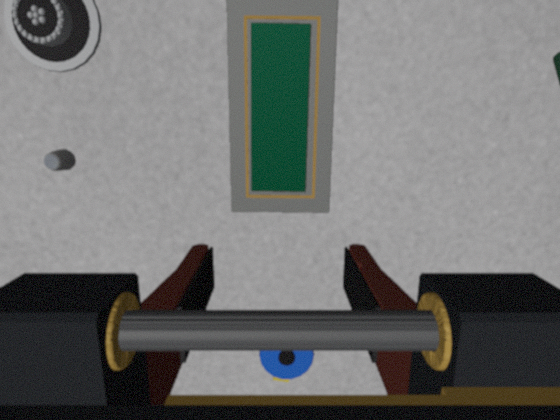

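Plate is flat, centred within about 1 mm, and 0.5° off square. Last, measure the buttons and the upper plates from the top view and hand in.

```bash
python3 - <<'E'
from h import *
from workcell import close_job
t=load("t12.npz");H=heightmap(t).reshape(420,560,3)
for n,x,y in(("bg",654.8,62.5),("bs",655.8,-115.2),("wg",533.9,14.6)):
    u,v=proj(t,[x,y,5]);m=np.zeros((420,560),np.uint8);cv2.circle(m,(int(u),int(v)),22,1,-1);m&=(H[...,2]>12).astype(np.uint8)
    c=max(cv2.findContours(m,0,1)[0],key=cv2.contourArea);e=cv2.fitEllipse(np.array([plane(t,*p[0],17)[:2] for p in cv2.convexHull(c)],np.float32));print(n,np.round(e[0],1)-[x,y],np.round(e[1],1),H[m>0][:,2].mean().round(1))
u,v=proj(t,[646,294,36]);print("top plate z",np.median(H[int(v)-5:int(v)+5,int(u)-4:int(u)+4,2]))
print(close_job())
E
```

```text
bg [-0.6  0.8] [37.2 38.8] 48.2
bs [-1.3  0.9] [37.6 40.1] 31.9
wg [-0.5  0.5] [37.6 37.6] 49.4
top plate z 36.41477811702481
the job is handed in; nothing more can be done
None
```

The job is handed in; it reports no verdict. All three coat buttons are face up on their matching pads, and the bottom green plate lies in the brass outline on the tray. I placed the buttons first, then the plate, and finished at about 37 s of the 112 s allowed.

Last checks:
- **Buttons:** each is within about 1.6 mm of its pad centre in the last top view, and all looked right and face up in the pictures.
- **Plate:** it is within about 1 mm of the outline's centre and about 0.5° off square. Its top is level along its length and about 13 mm above the table, as it should be when flat on the tray.
- **Dispenser:** the upper plates are still inside. The top one now reads about 36 mm, which fits the expected 8 mm drop.

Checks that disagreed:
- **Button heights:** the last mean readings over the buttons were 32 to 49 mm, where about 20 mm is expected. I didn't explain this. The pictures showed the buttons resting flat on their pads, so I take it as depth error.
- **Plate slope:** an early plane fit suggested the plate was tilted, but the later full view read it as level.

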